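# Press a connector pin home with locking pliers and release it

## Robot

A 6-joint arm with a two-finger parallel gripper is mounted at the origin on the work surface. World frame = base frame: x ahead of the robot, y to its left, z up, the work surface at z = 0. Lengths are in m, angles in rad, forces in N, time in s.
With the tool pointing down it reaches from about 0.35 to 0.775 m from the base axis. Payload 7.3 kg.
Tool frame: the origin (TCP) lies at the very end of the fingers, on their centre line; the grasp point (between the pads) lies 19 mm behind it (robot.pinch_z is the distance from the TCP to the grasp point, in m); z points along the fingers, y is the line along which they close (so a half turn about z gives the same grasp; the last joint's range is limited). The gripper opens to 92 mm and grips with 3 to 60 N. Pads are 19 mm wide; open, the fingers measure 130 mm over their backs; the gripper's body (75 mm by 190 mm) begins 47 mm behind the grasp point.
Start: joints at [1.064, 0.342, 1.524, -0, 1.275, -0.146], TCP at [0.185, 0.491, 0.227] pointing down, gripper open.
Joint ranges: [-2.53, 2.53], [-0.77, 2.02], [0.04, 2.7], [-1, 4.14], [0.28, 2.66], [-3.11, 3.11]. Speed limits (rad/s): [2.57, 2.57, 3.14, 3.14, 3.14, 3.14].

## Interface

Orientations are given as [roll, pitch, yaw] about the fixed x, y, z axes, in that order (R = Rz(yaw) Ry(pitch) Rx(roll)).
In Python, from cell import robot gives the robot as it stands.
- The arm moves only by the tool move_arm, never from a script. Its argument "motion" is a list of rows, each a list of 6 numbers: the shift along the tool's x, y, z in units of 0.1 m (1.0 is 0.1 m), then the turn, a rotation vector about the tool's x, y, z in units of pi rad (1.0 is pi rad). In form: [[dx, dy, dz, rx, ry, rz], ...]. A call has 1 to 12 rows; each row is the pose to reach, as a shift and turn from the pose commanded when the call began, along the tool's axes at that moment, turning the shorter way round; what a row does not reach only later rows make up. A row lasts 1/8 s, in which the tool goes at most 62.5 mm and 10.7 degrees, less where a joint would pass 70% of its speed; a pose out of reach is approached as far as the arm can. A call with a number of a shift or a turn outside -1 to 1 is refused whole. A call with a gripper value outside its range is refused whole. "fingers" is the opening, from -1 (shut) to 1 (fully open), set as the call begins (left out, the last holds). The fingers move at their own pace and stop on an object; "newtons" is the grip in N (left out, the last holds). Time passes only in rows, so rows that repeat a pose let the fingers close. It gives the time, the measured TCP pose, the force, the opening and the grip force at its end, in the units of the state.
- robot.observe(): the state, without advancing time (a new reading comes with each control period).
- robot.read_camera(name): name is "scene" or "side" or "wrist"; returns a dict with "image" (420x560x3 uint8, red, green, blue), "range_z" (420x560 float32, m along the optical axis (not along the pixel's ray), 0 where there is no reading), "vfov" (degrees; the focal length in pixels is half the picture's height over the tangent of half this angle, whatever the lens; pixels are square), "cx", "cy" (the principal point, pixels), "k1" (the pictures are not rectified: a ray, as slopes to the right and down, at radius r is drawn at 1 + k1 r^2 times it, then the intrinsics apply), "extrinsics" (4x4, takes a point from camera to world coordinates); the wrist camera has in their place "hand_eye" (4x4, takes a point from camera to tool coordinates, whose origin is the TCP and whose axes are the flange's). Camera axes: x right, y up, looking along -z (the intrinsics and any distortion apply to the point x, -y, -z); pixel columns grow to the right and rows downward; lengths in m; the calibration is good to about 2 mm. A picture is of the moment at which its call begins: read the wrist's pose just before it.
- robot.hand_in(): hands the job in; it is judged then, once.
The state is a dict: "time": time; "qpos": joint angles; "qvel": joint speeds; "joint_efforts": joint torques, N m; "tool_pos": TCP position; "tool_rot": TCP orientation; "contact_force": force on the tool from outside, world axes, zero at the start; "torque": the same for the moment, N m; "opening": finger opening in m; "grip_force": force on a finger pad.
Only numpy, scipy, OpenCV 4.12 (cv2) and the standard library are available. Lean on these libraries where they do the work, as an engineer would, in place of code of your own. Each camera call takes 0.05 s, during which the arm holds its last target. There are 200 camera calls.

## Task

Push the moving handle of the bench-mounted locking pliers towards the fixed handle until it snaps over centre and its jaw has pressed the brass pin home, keep it pressed on its stop with about 10 newtons for a good second so that the pin beds in (never hard: under 20), and let go: the pliers must stay locked by themselves. Then pull the release lever's tab outward until the pliers spring open, and let go of it. Do not pry the handle open by hand, and leave the other things on the bench where they are.

Things in the scene. Friction and masses are not known exactly. Their poses are not given: they have to be found in the camera images.
- clamp: Locking pliers bolted flat on a grey base plate 210 x 85 x 12 mm. Origin on the bench top under their pivot (to 1.5 mm); own -x runs to the handle ends (towards the robot), +x to the jaws. All parts swing level, 70 mm above the bench. Steel fixed handle: 14 mm wide, z 60 to 80 mm, from the pivot to (-120, +22) mm; grey posts stand under it at x = -85 mm and under the pivot.
- handle_grip (a point): Push point on the moving handle: on its centreline, mid-height, 115 mm from the pivot. Site x runs along the handle to the pivot, y towards the fixed handle (push that way, along the arc). The push here grows to 13 to 19 N, vanishes some 3 mm before a hard stop (over centre), and the handle goes onto the stop and stays. Let go earlier, it springs open. The stop comes 36 to 45 mm from the start.
- lever_tab (a point): Centre (z 92 mm) of the upright steel tab at the tail of the release lever: 18 mm (clamp x) x 10 mm (clamp y), z 59 to 109 mm. At rest at (-152, +50.5) mm in the clamp frame, off the fixed handle's end, free on both sides. Pull it towards clamp +y on its circle (79 mm about the lever's pivot; it swings towards +x too); the handle flies open after 8 to 45 mm.
- jaw_face (a point): Centre of the moving jaw's pressing face; the jaw is one piece with the moving handle, beyond the pivot. In the clamp frame at x about 32 mm, y about +3 to +6 mm open and -7 mm locked (moves 0.28 mm per mm of handle_grip).
- pin_head (a point): Centre of the outer face of the brass pin's 11 mm head, sticking out of the black connector body held on the fixed jaw. In the clamp frame at (32, -1, 70) mm at the start; it is home when pressed in by more than 4.5 mm (y below -5.5 mm).
- handle: The moving handle, a straight bar on the clamp's -y side, 14 mm wide, z 59 to 81 mm, outer 95 mm black rubber, 155 mm long from its origin on the pliers' pivot. Starts splayed 0.46 to 0.60 rad from clamp -x. An adjusting screw, set anew each time, shifts its swing and stop by up to +-6 mm at handle_grip, and its start varies: feel for the stop. It bears 35 N while moving, 20 N on the stop.
- lever: The release lever, a plate 5 mm thick over the fixed handle (z 83 to 89 mm); origin on its pivot, at (-80, +18.5, 70) mm in the clamp frame, axes as the clamp's at rest. Its nose pushes the moving handle back over centre. How far it must be pulled depends on the adjusting screw; full travel 0.70 rad. Pull 2 to 12 N; it bears at most 35 N. A light spring returns it.
- connector_a: Spare black connector body, 28 x 18 x 24 mm, loose near the pliers: leave alone.
- connector_b: Spare black connector body, 28 x 18 x 24 mm, loose near the pliers: leave alone.
- reel: White reel, 110 mm across, 22 mm high: leave alone.
- bin: Grey open bin, 130 x 90 x 50 mm: leave alone.
- screwdriver: Screwdriver with black handle: leave alone.
- cutters: Small red-handled side cutters, 12 mm thick: leave alone.
- flux_bottle: Bottle, 40 mm across, 85 mm tall: leave alone.
- strips: Flat tan component strips, 3 mm thick, about 160 x 65 mm: leave alone.

How it is judged:
By the outcome, as a careful person would: the job done as asked, in the order asked, and still so for the second after the job is handed in, with the robot touching nothing.
It also fails if it takes over 67 s, if anything falls off the work surface, if the arm or the gripper's body presses on something with over 40 N, if the wrist force passes 120 N, or if a joint passes its speed limit or range.

## Working session

There is one attempt and no reset: what is moved stays moved. The work goes in short steps, Python scripts to look and compute and a tool call to move; the robot and the scene stay as the last step left them, time stands still between calls to the robot, and variables do not carry over. Pictures are saved under pics/ and viewed, at most 10 in all, crops included, and the job is handed in when it is done.

Besides the shell and the picture viewer there is one more tool, called after "Emit:" as name([rows], argument=value, ...), one row to a line, values as JSON. move_arm: Moves the arm, as the interface text tells. Shifts and turns lie within -1 to 1; 1 stands for 0.1 m of shift or pi rad of turn. Its arguments: {"type":"object","properties":{"motion":{"type":"array"},"fingers":{"type":"number"},"newtons":{"type":"number"}},"required":["motion"]}

```bash
mkdir -p pics
cat > h.py <<'E'
import numpy as np, cv2
from cell import robot
from scipy.spatial.transform import Rotation as R
def pts(c,T):
    im=c["image"];z=c["range_z"];h,w=z.shape
    f=h/2/np.tan(np.radians(c["vfov"])/2)
    v,u=np.mgrid[:h,:w].astype(float)
    K=np.array([[f,0,c["cx"]],[0,f,c["cy"]],[0,0,1]])
    p=cv2.undistortPoints(np.stack([u.ravel(),v.ravel()],1)[:,None],K,np.array([c["k1"],0,0,0.]))[:,0]
    # approx: cv2 model x_d=x(1+k1 r^2)
    P=np.stack([p[:,0]*z.ravel(),-p[:,1]*z.ravel(),-z.ravel(),np.ones(h*w)])
    W=(T@P)[:3].T.reshape(h,w,3).copy(); W[z==0]=np.nan
    return W
def toolT():
    s=robot.observe();T=np.eye(4);T[:3,:3]=R.from_euler('xyz',s["tool_rot"]).as_matrix();T[:3,3]=s["tool_pos"];return T
def look(name):
    T=toolT() if name=="wrist" else None
    c=robot.read_camera(name)
    return c, pts(c, T@c["hand_eye"] if name=="wrist" else c["extrinsics"])
E
python3 - <<'E'
from h import *
s=robot.observe();print(s)
for n in["scene","side"]:
    c,W=look(n);np.savez(n,W=W,im=c["image"]);cv2.imwrite(f"pics/{n}.png",c["image"][:,:,::-1]);print(n,c["vfov"],c["k1"],c["extrinsics"].round(3).tolist())
E
```

```text
{'time': 0.0, 'qpos': array([ 1.06399938e+00,  3.42719360e-01,  1.52501586e+00, -2.55839380e-05,
        1.27540252e+00, -1.45961242e-01]), 'qvel': array([-0.00148712, -0.00043182, -0.00015555, -0.00098359,  0.00111692,
       -0.00034047]), 'joint_efforts': array([-2.88357387e-04, -4.31234694e+01, -2.44220406e+01,  7.18011567e-02,
        5.60596038e-02, -1.78287419e-04]), 'tool_pos': array([0.18512118, 0.49084159, 0.22604712]), 'tool_rot': array([-3.14006044e+00, -2.00518401e-04,  2.78076426e+00]), 'contact_force': array([ 0.21112325, -0.13348122, -0.9526241 ]), 'torque': array([-4.48607081e-02,  3.51042650e-05,  1.23779681e-02]), 'grip_force': 0.0, 'opening': 0.09184609307601103}
scene 46.529751605786636 -0.12513945280516886 [[0.76, -0.402, 0.51, 1.19], [0.649, 0.474, -0.595, -0.725], [-0.003, 0.783, 0.622, 0.823], [0.0, 0.0, 0.0, 1.0]]
side 45.669500253893005 -0.06809531158844562 [[-0.991, 0.067, -0.115, 0.425], [-0.132, -0.598, 0.791, 1.029], [-0.016, 0.799, 0.601, 0.868], [0.0, 0.0, 0.0, 1.0]]
```

View pics/scene.png

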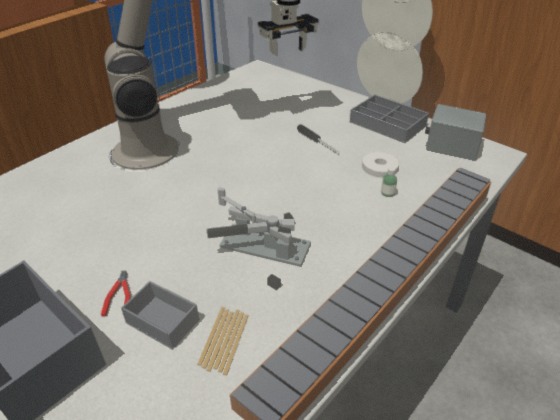

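View pics/side.png

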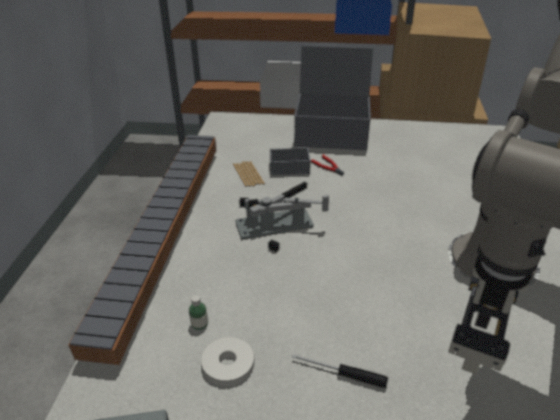

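The scene view shows the pliers at about (260,235), with the black handle at (228,231), the tab at (222,197) and a connector at (274,282). The side view shows them at (280,215), with the black handle at (293,190) and the tab at (325,202). Next I build height maps from the depth data.

Run:
```python
from h import *
Ws=[];Cs=[]
for n,(u0,u1,v0,v1) in {"scene":(190,330,180,300),"side":(220,345,170,260)}.items():
    d=np.load(n+".npz");W=d["W"][v0:v1,u0:u1].reshape(-1,3);C=d["im"][v0:v1,u0:u1].reshape(-1,3)
    k=np.isfinite(W[:,0]);W=W[k];C=C[k];print(n,"bench z",np.median(W[abs(W[:,2])<.02][:,2]))
    for lo,hi,nm in[(.007,.018,"plate"),(.055,.084,"handles"),(.095,.12,"tab")]:
        m=(W[:,2]>lo)&(W[:,2]<hi)
        if m.sum()>3: print(nm,m.sum(),W[m].mean(0).round(4),W[m].min(0).round(3),W[m].max(0).round(3), cv2.minAreaRect((W[m][:,:2]*1000).astype(np.float32)))
    Ws.append(W);Cs.append(C)
# top view maps, 2px/mm
out=[]
for W,C in zip(Ws,Cs):
    x0,y0=np.median(Ws[0][(Ws[0][:,2]>.05)][:,:2],0)
    if not out: print("center",x0,y0)
    img=np.full((600,400,3),255,np.uint8)
    o=np.argsort(W[:,2])
    for p,c in zip(W[o],C[o]):
        if p[2]<.006: continue
        u=int(200-(p[1]-y0)*1500);v=int(300-(p[0]-x0)*1500)
        col=cv2.applyColorMap(np.uint8([[min(255,max(0,p[2]*2200))]]),cv2.COLORMAP_JET)[0,0].tolist()
        if c.max()<60: col=(0,0,0)
        cv2.circle(img,(u,v),2,col,-1)
    out.append(img)
cv2.imwrite("pics/top.png",np.hstack(out))
```

```text
scene bench z 0.0018645446790177544
plate 1418 [ 0.602  -0.0934  0.0132] [ 0.246 -0.203  0.007] [0.706 0.164 0.018] ((508.40283203125, -70.54241943359375), (344.8719482421875, 408.4813537597656), 39.321537017822266)
handles 1414 [ 0.5764 -0.1052  0.0743] [ 0.44  -0.196  0.055] [ 0.846 -0.033  0.084] ((641.9954223632812, -110.2751693725586), (399.77496337890625, 155.1945343017578), 3.7215054035186768)
tab 68 [ 0.4787 -0.0834  0.1035] [ 0.44  -0.09   0.095] [ 0.622 -0.065  0.113] ((530.8055419921875, -78.94280242919922), (182.11312866210938, 22.12367057800293), 2.59324049949646)
side bench z 0.0014534377644529473
plate 1276 [ 0.5897 -0.0974  0.0125] [ 0.402 -0.383  0.007] [0.738 0.04  0.018] ((550.4512329101562, -166.35491943359375), (338.9957580566406, 405.8533630371094), 6.202920913696289)
handles 971 [ 0.5692 -0.086   0.0741] [ 0.44  -0.193  0.055] [ 0.667 -0.027  0.084] ((558.4943237304688, -84.39347839355469), (200.29550170898438, 136.9110870361328), 32.485599517822266)
tab 44 [ 0.4689 -0.0774  0.1033] [ 0.441 -0.086  0.095] [ 0.619 -0.063  0.114] ((530.4907836914062, -75.04273223876953), (178.36614990234375, 14.182376861572266), 3.0674712657928467)
center 0.5679605924685274 -0.08941998967260972
```

View pics/top.png

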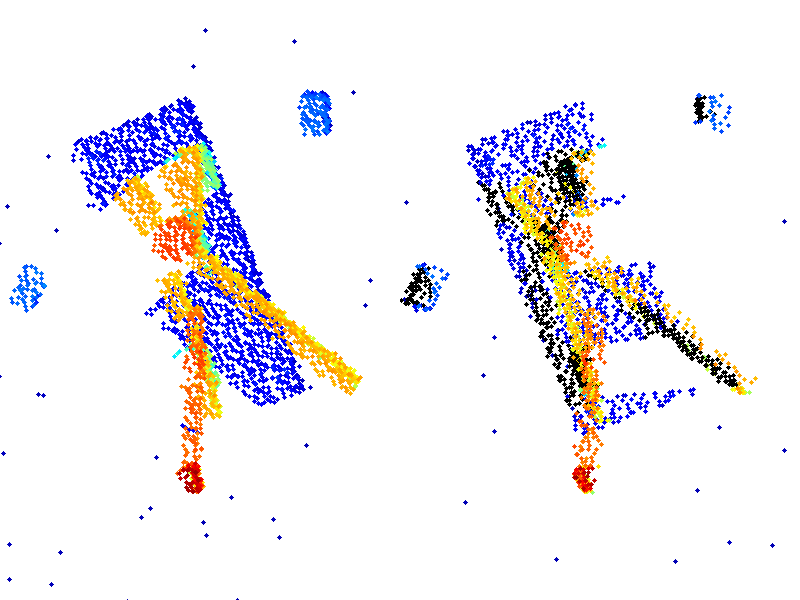

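The height map shows the plate, the moving handle running from about (200,255) to (355,385), the tab at (192,478), the pivot block at (178,238) and two connectors. I'll fit the clamp frame numerically.

Run:
```python
from h import *
W=[]
for n in("scene","side"):
    d=np.load(n+".npz");w=d["W"].reshape(-1,3);w=w[np.isfinite(w[:,0])]
    w=w[(abs(w[:,0]-.568)<.16)&(abs(w[:,1]+.0894)<.13)];W.append(w)
def comp(P,r=.006):
    from scipy.cluster.hierarchy import fcluster,linkage
    l=fcluster(linkage(P[:,:2],'single'),r,'distance');return P[l==np.bincount(l).argmax()]
for n,w in zip(("scene","side"),W):
    pl=comp(w[(w[:,2]>.009)&(w[:,2]<.018)]); r=cv2.minAreaRect((pl[:,:2]*1000).astype(np.float32));print(n,"plate",r)
    t=comp(w[w[:,2]>.098]);print("tab",t.mean(0).round(4),t.min(0).round(4),t.max(0).round(4),len(t))
    q=w[(w[:,2]>.086)&(w[:,2]<.1)&(abs(w[:,0]-.609)<.03)];print("pivot blob",q.mean(0).round(4),len(q),q[:,2].max()) if len(q) else 0
    # moving handle: points z 70-88 outside, right lower
    h=w[(w[:,2]>.07)&(w[:,2]<.088)&(w[:,0]<.585)&(w[:,1]<-.112)]
    h=comp(h);vx,vy,cx,cy=cv2.fitLine(h[:,:2].astype(np.float32),cv2.DIST_HUBER,0,.01,.01).ravel();print("handle",len(h),np.degrees(np.arctan2(vy,vx)),cx,cy,h.min(0),h.max(0),h[:,2].mean())
    print(cv2.minAreaRect((h[:,:2]*1000).astype(np.float32)))
    for c,nm in[((.567+.0067,-.0894+.113),"conA"),((.568+.125,-.0894-.077),"conB")]:
        b=w[(np.hypot(w[:,0]-c[0],w[:,1]-c[1])<.03)&(w[:,2]>.01)&(w[:,2]<.04)];print(nm,b.mean(0).round(3),b[:,2].max().round(3))
```

```text
scene plate ((589.6127319335938, -80.60305786132812), (211.05001831054688, 90.80770111083984), 21.77338981628418)
tab [ 0.4496 -0.0846  0.1067] [ 0.4401 -0.0902  0.0987] [ 0.4589 -0.076   0.1133] 48
pivot blob [ 0.6097 -0.0749  0.0921] 109 0.09668192524544805
handle 345 49.210194 0.55917066 -0.13847981 [ 0.50576563 -0.19619902  0.07007833] [ 0.58453531 -0.11209649  0.0859956 ] 0.0790157429011386
((543.7922973632812, -150.78912353515625), (108.62117004394531, 19.018680572509766), 50.74543380737305)
conA [0.575 0.024 0.025] 0.031
conB [ 0.694 -0.168  0.022] 0.029
side plate ((589.4970092773438, -78.39663696289062), (208.29078674316406, 90.14362335205078), 21.94375991821289)
tab [ 0.4489 -0.0786  0.1058] [ 0.4416 -0.0859  0.0981] [ 0.4557 -0.0721  0.1137] 32
pivot blob [ 0.6071 -0.0685  0.0915] 66 0.09607490797143925
handle 168 50.467167 0.53657436 -0.14933614 [ 0.50615505 -0.19276341  0.07025978] [ 0.58208561 -0.11217287  0.08768925] 0.07892873812861859
((542.319580078125, -148.61009216308594), (102.15745544433594, 19.507652282714844), 50.67604446411133)
conA [0.576 0.029 0.021] 0.028
conB [ 0.694 -0.161  0.021] 0.028
```

Emit:
move_arm([
  [-0.33,-0.28,0,0,0,0],
  [-0.67,-0.56,0,0,0,0],
  [-1,-0.84,0,0,0,0],
], fingers=-1, newtons=20)

```text
time: 0.48
tool_pos: [0.2495, 0.376, 0.2264]
tool_rot: [-3.141, -0.0, 2.781]
contact_force: [0.5, 0.2, 0.3]
opening: 0.0663
grip_force: 0.0
```

Emit:
move_arm([
  [-0.33,-0.28,0,0,0,0],
  [-0.67,-0.56,0,0,0,0],
  [-1,-0.84,0,0,0,0],
])

```text
time: 0.85
tool_pos: [0.3135, 0.2621, 0.2266]
tool_rot: [-3.141, -0.0, 2.781]
contact_force: [0.6, -0.7, -0.6]
opening: 0.0365
grip_force: 0.0
```

Emit:
move_arm([
  [-0.33,-0.28,0,0,0,0],
  [-0.67,-0.56,0,0,0,0],
  [-1,-0.84,0,0,0,0],
])

```text
time: 1.23
tool_pos: [0.3774, 0.1482, 0.2266]
tool_rot: [3.142, -0.0, 2.781]
contact_force: [1.0, 0.2, 0.2]
opening: 0.0063
grip_force: 0.0
```

Emit:
move_arm([
  [-0.33,-0.28,0,0,0,0],
  [-0.67,-0.56,0,0,0,0],
  [-1,-0.84,0,0,0,0],
])

```text
time: 1.6
tool_pos: [0.4413, 0.0343, 0.2265]
tool_rot: [3.141, -0.0, 2.781]
contact_force: [-0.4, 0.4, -0.8]
opening: 0.0006
grip_force: 0.0
```

Emit:
move_arm([
  [-0.33,-0.28,0,0,0,0],
  [-0.67,-0.56,0,0,0,0],
  [-1,-0.84,0,0,0,0],
])

```text
time: 1.98
tool_pos: [0.5053, -0.0796, 0.2264]
tool_rot: [3.141, -0.001, 2.781]
contact_force: [0.9, 0.5, 0.5]
opening: 0.0001
grip_force: 0.0
```

Emit:
move_arm([
  [-0.3,-0.25,0,0,0,0.036],
  [-0.6,-0.5,0,0,0,0.072],
  [-0.85,-0.72,0,0,0,0.107],
  [-0.85,-0.72,0,0,0,0.107],
])

```text
time: 2.48
tool_pos: [0.5592, -0.1775, 0.2256]
tool_rot: [-3.141, -0.001, 2.442]
contact_force: [-0.1, 0.8, -0.1]
opening: 0.0006
grip_force: 0.0
```

Run:
```python
from h import *
c,W=look("wrist");np.savez("w1",W=W,im=c["image"]);cv2.imwrite("pics/w1.png",c["image"][:,:,::-1])
s=robot.observe();print(s["tool_pos"],s["tool_rot"],s["contact_force"],c["hand_eye"].round(3).tolist())
w=W.reshape(-1,3);w=w[np.isfinite(w[:,0])]
p=w[(w[:,2]<.02)];print("bench",np.median(p[:,2]))
t=w[(w[:,2]>.097)&(w[:,2]<.12)&(np.hypot(w[:,0]-.449,w[:,1]+.08)<.03)];print("tab",len(t),t.mean(0) if len(t) else 0)
h=w[(w[:,2]>.072)&(w[:,2]<.088)&(w[:,0]<.585)&(w[:,1]<-.112)]
print(len(h),cv2.minAreaRect((h[:,:2]*1000).astype(np.float32)))
```

```text
[ 0.55870296 -0.17610346  0.225718  ] [-3.14134435e+00 -1.83657355e-03  2.44420857e+00] [ 0.3262649  -0.01122531  0.26308041] [[-0.0, 0.952, 0.305, 0.083], [1.0, 0.0, -0.0, -0.001], [-0.0, 0.305, -0.952, -0.159], [0.0, 0.0, 0.0, 1.0]]
bench 0.0010725279923831377
tab 414 [ 0.44855585 -0.083632    0.1082254 ]
1755 ((542.7435913085938, -150.28451538085938), (107.83021545410156, 14.47044849395752), 50.297306060791016)
```

View pics/w1.png

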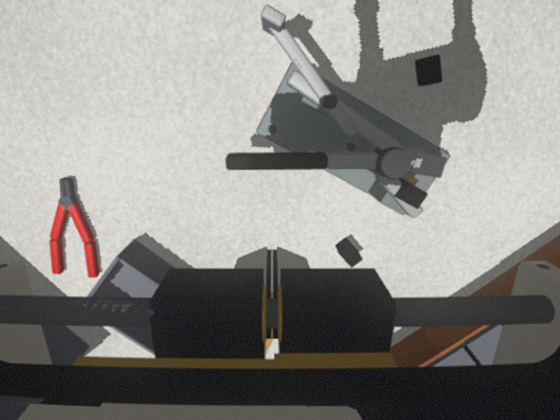

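The wrist view shows the handle lying along image row 160 (columns 228–400), parallel to the fingers' closing line, and the tab at (272,17). The tool is about 29 mm outside the handle's centreline. I'll descend there.

Emit:
move_arm([
  [0,-0.015,0.33,0,0,0],
  [0,-0.03,0.66,0,0,0],
  [0,-0.03,1,0,0,0],
])

```text
time: 2.9
tool_pos: [0.5565, -0.1767, 0.126]
tool_rot: [3.141, -0.0, 2.447]
contact_force: [0.3, 0.6, 0.7]
opening: 0.0006
grip_force: 0.0
```

Emit:
move_arm([
  [0,0,0.33,0,0,0],
  [0,0,0.66,0,0,0],
  [0,0,0.66,0,0,0],
])

```text
time: 3.28
tool_pos: [0.555, -0.176, 0.0587]
tool_rot: [-3.14, -0.006, 2.446]
contact_force: [0.3, -0.4, 0.1]
opening: 0.0003
grip_force: 0.0
```

Emit:
move_arm([
  [0.02,0,0,0,0,0],
  [0.04,0,0,0,0,0],
  [0.06,0,0,0,0,0],
  [0.08,0,0,0,0,0],
  [0.1,0,0,0,0,0],
  [0.11,0,0,0,0,0],
])

```text
time: 4.03
tool_pos: [0.5486, -0.1708, 0.0608]
tool_rot: [3.142, 0.0, 2.445]
contact_force: [-0.5, -1.0, 0.5]
opening: 0.0003
grip_force: 0.2
```

Emit:
move_arm([
  [0.01,0,0,0,0,0],
  [0.02,0,0,0,0,0],
  [0.03,0,0,0,0,0],
  [0.04,0,0,0,0,0],
  [0.05,0,0,0,0,0],
  [0.05,0,0,0,0,0],
])

```text
time: 4.78
tool_pos: [0.5451, -0.1681, 0.0609]
tool_rot: [3.142, 0.001, 2.445]
contact_force: [1.6, -4.5, -0.0]
opening: 0.0004
grip_force: 2.3
```

Emit:
move_arm([
  [0.013,-0.001,0,0,0,0.0035],
  [0.025,-0.002,0,0,0,0.007],
  [0.038,-0.003,0,0,0,0.0104],
  [0.05,-0.004,0,0,0,0.0138],
  [0.063,-0.005,0,0,0,0.0173],
  [0.075,-0.006,0,0,0,0.0208],
  [0.088,-0.007,0,0,0,0.0242],
  [0.1,-0.007,0,0,0,0.0277],
])

```text
time: 5.78
tool_pos: [0.5385, -0.1636, 0.0613]
tool_rot: [3.141, 0.006, 2.357]
contact_force: [6.1, -9.0, -2.5]
opening: 0.0006
grip_force: 5.4
```

```bash
cat > f.py <<'E'
from h import *
s=robot.observe();y=s["tool_rot"][2];F=s["contact_force"];p=s["tool_pos"]
d=p[:2]-np.array([.608,-.072]);a=np.arctan2(-d[1],-d[0])
print("t",round(s["time"],2),"pos",p.round(4),"yaw",y.round(3),"Fx(push)",-(F[0]*np.cos(y)+F[1]*np.sin(y)).round(2),"Fy",-(F[0]*np.sin(y)-F[1]*np.cos(y)).round(2),"Fz",F[2].round(2),"ang",a.round(4),"R",np.hypot(*d).round(4))
E
python3 f.py
```

```text
t 5.78 pos [ 0.5385 -0.1636  0.0613] yaw 2.357 Fx(push) 10.71 Fy 2.06 Fz -2.48 ang 0.922 R 0.115
```

Emit:
move_arm([
  [0.013,-0.001,0,0,0,0.0035],
  [0.025,-0.002,0,0,0,0.007],
  [0.038,-0.003,0,0,0,0.0104],
  [0.05,-0.004,0,0,0,0.0138],
  [0.063,-0.005,0,0,0,0.0173],
  [0.075,-0.006,0,0,0,0.0208],
  [0.088,-0.007,0,0,0,0.0242],
  [0.1,-0.007,0,0,0,0.0277],
])

```text
time: 6.78
tool_pos: [0.5318, -0.1581, 0.0615]
tool_rot: [3.14, 0.008, 2.27]
contact_force: [8.0, -13.2, -4.2]
opening: 0.0006
grip_force: 7.3
```

```bash
python3 f.py
```

```text
t 6.78 pos [ 0.5318 -0.1581  0.0615] yaw 2.27 Fx(push) 15.25 Fy 2.32 Fz -4.21 ang 0.8466 R 0.115
```

Emit:
move_arm([
  [0.01,-0.001,0,0,0,0.0028],
  [0.02,-0.002,0,0,0,0.0055],
  [0.03,-0.003,0,0,0,0.0083],
  [0.04,-0.004,0,0,0,0.0111],
  [0.05,-0.004,0,0,0,0.0138],
  [0.06,-0.005,0,0,0,0.0166],
  [0.07,-0.005,0,0,0,0.0194],
  [0.08,-0.006,0,0,0,0.0221],
])

```text
time: 7.78
tool_pos: [0.5252, -0.1515, 0.0611]
tool_rot: [3.14, 0.005, 2.201]
contact_force: [5.3, -9.8, -4.6]
opening: 0.0002
grip_force: 5.4
```

```bash
python3 f.py
```

```text
t 7.78 pos [ 0.5252 -0.1515  0.0611] yaw 2.201 Fx(push) 11.06 Fy 1.49 Fz -4.63 ang 0.7652 R 0.1148
```

Emit:
move_arm([
  [0.006,0,0,0,0,0.0017],
  [0.012,-0.001,0,0,0,0.0033],
  [0.018,-0.002,0,0,0,0.005],
  [0.024,-0.002,0,0,0,0.0066],
  [0.03,-0.003,0,0,0,0.0083],
  [0.03,-0.003,0,0,0,0.0083],
])

```text
time: 8.52
tool_pos: [0.5211, -0.1468, 0.0605]
tool_rot: [-3.141, -0.001, 2.175]
contact_force: [0.9, -1.6, -1.3]
opening: 0.0008
grip_force: 1.0
```

```bash
python3 f.py
```

```text
t 8.53 pos [ 0.5211 -0.1468  0.0605] yaw 2.175 Fx(push) 1.82 Fy 0.2 Fz -1.27 ang 0.711 R 0.1147
```

Emit:
move_arm([
  [0.004,0,0,0,0,0.0011],
  [0.008,-0.001,0,0,0,0.0022],
  [0.012,-0.001,0,0,0,0.0033],
  [0.016,-0.001,0,0,0,0.0044],
  [0.02,-0.002,0,0,0,0.0055],
])

```text
time: 9.15
tool_pos: [0.52, -0.1454, 0.0607]
tool_rot: [-3.142, -0.001, 2.158]
contact_force: [-1.0, -0.2, -0.5]
opening: 0.0005
grip_force: 0.0
```

```bash
python3 f.py
```

```text
t 9.15 pos [ 0.52   -0.1454  0.0607] yaw 2.158 Fx(push) -0.36 Fy 0.91 Fz -0.54 ang 0.6954 R 0.1146
```

Force is gone, so the handle has snapped over centre. I'll creep onto the stop.

Emit:
move_arm([
  [0.004,0,0,0,0,0.0011],
  [0.008,-0.001,0,0,0,0.0022],
  [0.012,-0.001,0,0,0,0.0033],
  [0.016,-0.001,0,0,0,0.0044],
  [0.02,-0.002,0,0,0,0.0055],
])

```text
time: 9.78
tool_pos: [0.519, -0.1443, 0.0607]
tool_rot: [3.141, 0.0, 2.14]
contact_force: [0.7, -0.3, 0.2]
opening: 0.0004
grip_force: 0.5
```

```bash
python3 f.py
```

```text
t 9.78 pos [ 0.519  -0.1443  0.0607] yaw 2.14 Fx(push) 0.64 Fy -0.4 Fz 0.16 ang 0.682 R 0.1146
```

Emit:
move_arm([
  [0.004,0,0,0,0,0.0011],
  [0.008,-0.001,0,0,0,0.0022],
  [0.012,-0.001,0,0,0,0.0033],
  [0.016,-0.001,0,0,0,0.0044],
])

```text
time: 10.28
tool_pos: [0.5183, -0.1433, 0.0609]
tool_rot: [3.141, 0.001, 2.126]
contact_force: [1.8, -4.7, -0.4]
opening: 0.0004
grip_force: 2.3
```

```bash
python3 f.py
```

```text
t 10.28 pos [ 0.5183 -0.1433  0.0609] yaw 2.126 Fx(push) 4.91 Fy 0.98 Fz -0.42 ang 0.6716 R 0.1146
```

Emit:
move_arm([
  [0.004,0,0,0,0,0],
  [0.008,0,0,0,0,0],
  [0.008,0,0,0,0,0],
])

```text
time: 10.65
tool_pos: [0.518, -0.1429, 0.0609]
tool_rot: [3.141, 0.002, 2.127]
contact_force: [0.7, -6.2, -1.0]
opening: 0.0008
grip_force: 2.9
```

```bash
python3 f.py
```

```text
t 10.65 pos [ 0.518  -0.1429  0.0609] yaw 2.127 Fx(push) 5.64 Fy 2.7 Fz -1.02 ang 0.6671 R 0.1145
```

Emit:
move_arm([
  [0.004,0,0,0,0,0],
  [0.008,0,0,0,0,0],
  [0.008,0,0,0,0,0],
])

```text
time: 11.02
tool_pos: [0.5179, -0.1426, 0.061]
tool_rot: [3.141, 0.003, 2.127]
contact_force: [1.5, -5.8, -0.4]
opening: 0.0008
grip_force: 3.6
```

```bash
python3 f.py
```

```text
t 11.03 pos [ 0.5179 -0.1426  0.061 ] yaw 2.127 Fx(push) 5.71 Fy 1.84 Fz -0.36 ang 0.6641 R 0.1145
```

Emit:
move_arm([
  [0.005,0,0,0,0,0],
  [0.01,0,0,0,0,0],
  [0.01,0,0,0,0,0],
  [0.01,0,0,0,0,0],
])

```text
time: 11.52
tool_pos: [0.5176, -0.1422, 0.0611]
tool_rot: [3.141, 0.003, 2.127]
contact_force: [1.9, -9.2, -1.2]
opening: 0.0004
grip_force: 4.4
```

```bash
python3 f.py
```

```text
t 11.53 pos [ 0.5176 -0.1422  0.0611] yaw 2.127 Fx(push) 8.86 Fy 3.23 Fz -1.24 ang 0.66 R 0.1144
```

Emit:
move_arm([
  [0.004,0,0,0,0,0],
  [0.004,0,0,0,0,0],
  [0.004,0,0,0,0,0],
  [0.004,0,0,0,0,0],
  [0.004,0,0,0,0,0],
  [0.004,0,0,0,0,0],
])

```text
time: 12.28
tool_pos: [0.5175, -0.142, 0.0612]
tool_rot: [3.141, 0.004, 2.127]
contact_force: [2.2, -9.3, -1.9]
opening: 0.0006
grip_force: 4.8
```

```bash
python3 f.py
```

```text
t 12.28 pos [ 0.5175 -0.142   0.0612] yaw 2.127 Fx(push) 9.08 Fy 3.0 Fz -1.93 ang 0.6586 R 0.1144
```

Emit:
move_arm([
  [0.003,0,0,0,0,0],
  [0.003,0,0,0,0,0],
  [0.003,0,0,0,0,0],
  [0.003,0,0,0,0,0],
  [0.003,0,0,0,0,0],
  [0.003,0,0,0,0,0],
  [0.003,0,0,0,0,0],
  [0.003,0,0,0,0,0],
  [0.003,0,0,0,0,0],
  [0.003,0,0,0,0,0],
  [0.003,0,0,0,0,0],
  [0.003,0,0,0,0,0],
])

```text
time: 13.78
tool_pos: [0.5174, -0.1419, 0.0612]
tool_rot: [3.141, 0.004, 2.127]
contact_force: [2.9, -10.1, -1.8]
opening: 0.0004
grip_force: 5.1
```

```bash
python3 f.py
```

```text
t 13.78 pos [ 0.5174 -0.1419  0.0612] yaw 2.127 Fx(push) 10.12 Fy 2.84 Fz -1.84 ang 0.6574 R 0.1144
```

Held at about 10 N. Now I back off, rise and check that it stays locked.

Emit:
move_arm([
  [-0.02,0,0,0,0,0],
  [-0.06,0,0,0,0,0],
  [-0.15,0,0,0,0,0],
  [-0.3,0,0,0,0,0],
  [-0.3,0,-0.3,0,0,0],
  [-0.3,0,-0.65,0,0,0],
  [-0.3,0,-1,0,0,0],
  [-0.3,0,-1,0,0,0],
])

```text
time: 14.78
tool_pos: [0.5339, -0.1668, 0.1636]
tool_rot: [3.138, 0.005, 2.126]
contact_force: [0.7, 0.9, -0.4]
opening: 0.0004
grip_force: 0.0
```

Run:
```python
from h import *
c,W=look("wrist");np.savez("w2",W=W,im=c["image"]);cv2.imwrite("pics/w2.png",c["image"][:,:,::-1])
s=robot.observe();print(s["tool_pos"],s["tool_rot"],s["contact_force"])
w=W.reshape(-1,3);w=w[np.isfinite(w[:,0])]
phi=np.radians(21.85);Rm=np.array([[np.cos(phi),np.sin(phi)],[-np.sin(phi),np.cos(phi)]])
t=w[(w[:,2]>.1)&(w[:,2]<.115)&(np.hypot(w[:,0]-.449,w[:,1]+.08)<.03)];print("tab",len(t),t.mean(0),cv2.minAreaRect((t[:,:2]*1000).astype(np.float32)))
L=(w[:,:2]-[.608,-.072])@Rm.T
h=L[(w[:,2]>.072)&(w[:,2]<.086)&(L[:,0]<-.05)&(L[:,0]>-.16)&(L[:,1]<-.0)]
print("handle in clamp",len(h),cv2.minAreaRect((h*1000).astype(np.float32)), np.arctan2(-h[:,1].mean(),-h[:,0].mean()))
```

```text
[ 0.53283529 -0.16625505  0.16168754] [3.14008206e+00 2.00610866e-03 2.12643605e+00] [-0.79226748  0.26174264 -0.63872401]
tab 589 [ 0.44850436 -0.08305188  0.10911267] ((447.9534606933594, -82.79579162597656), (18.438377380371094, 10.030734062194824), 20.54583740234375)
handle in clamp 2848 ((-101.859130859375, -12.563640594482422), (105.57850646972656, 14.4169340133667), 7.1805596351623535) 0.11578376278604387
```

View pics/w2.png

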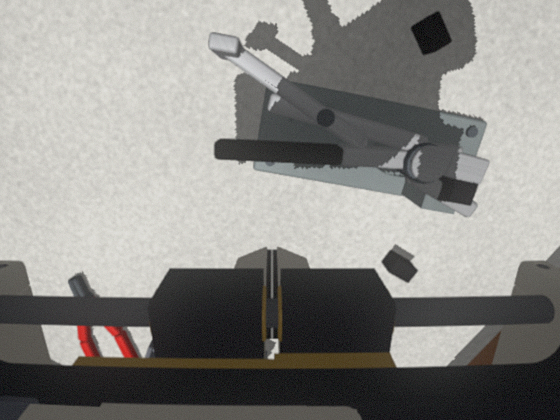

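The handle stays locked by itself, 7° off the clamp axis, seen at (215–345,150). The tab is at (224,42). I'll move beside its inner face, above the lever plate.

Emit:
move_arm([
  [0.3,-0.11,0,0,0,0.018],
  [0.6,-0.22,0,0,0,0.037],
  [0.92,-0.33,0,0,0,0.055],
  [0.92,-0.33,0.35,0,0,0.055],
  [0.92,-0.33,0.68,0,0,0.055],
  [0.92,-0.33,0.68,0,0,0.055],
])

```text
time: 15.58
tool_pos: [0.4534, -0.1041, 0.0902]
tool_rot: [-3.137, -0.005, 1.954]
contact_force: [-0.9, 0.1, -0.0]
opening: 0.0004
grip_force: 0.0
```

```bash
python3 f.py; python3 f.py
```

```text
t 15.57 pos [ 0.4534 -0.1041  0.0902] yaw 1.954 Fx(push) -0.41 Fy 0.84 Fz -0.01 ang 0.2047 R 0.1579
t 15.57 pos [ 0.4534 -0.1041  0.0902] yaw 1.954 Fx(push) -0.41 Fy 0.84 Fz -0.01 ang 0.2047 R 0.1579
```

Emit:
move_arm([
  [0.02,0.005,-0.02,0,0,0],
  [0.04,0.01,-0.03,0,0,0],
  [0.06,0.015,-0.03,0,0,0],
  [0.075,0.02,-0.03,0,0,0],
  [0.09,0.02,-0.03,0,0,0],
  [0.1,0.02,-0.03,0,0,0],
])

```text
time: 16.32
tool_pos: [0.4546, -0.0952, 0.0961]
tool_rot: [3.14, 0.002, 1.954]
contact_force: [3.8, -2.7, -0.2]
opening: 0.0007
grip_force: 1.8
```

```bash
python3 f.py
```

```text
t 16.32 pos [ 0.4546 -0.0952  0.0961] yaw 1.954 Fx(push) 3.95 Fy -2.54 Fz -0.24 ang 0.15 R 0.1552
```

Emit:
move_arm([
  [0.018,0.005,0,0,0,0.008],
  [0.035,0.01,0,0,0,0.016],
  [0.052,0.016,0,0,0,0.024],
  [0.069,0.022,0,0,0,0.032],
  [0.086,0.029,0,0,0,0.04],
  [0.103,0.036,0,0,0,0.048],
  [0.12,0.043,0,0,0,0.056],
  [0.136,0.051,0,0,0,0.064],
])

```text
time: 17.32
tool_pos: [0.4538, -0.0805, 0.096]
tool_rot: [3.14, 0.001, 1.751]
contact_force: [3.1, -3.7, 1.3]
opening: 0.0005
grip_force: 1.9
```

```bash
cat > g.py <<'E'
from h import *
exec(open("f.py").read())
c,W=look("side");w=W[170:260,220:345].reshape(-1,3);w=w[np.isfinite(w[:,0])]
phi=np.radians(21.85);Rm=np.array([[np.cos(phi),np.sin(phi)],[-np.sin(phi),np.cos(phi)]])
L=(w[:,:2]-[.608,-.0725])@Rm.T
h=L[(w[:,2]>.065)&(w[:,2]<.086)&(L[:,0]<-.07)&(L[:,0]>-.16)&(L[:,1]<0)&(L[:,1]>-.1)]
print("handle pts",len(h),"theta",np.median(np.arctan2(-h[:,1],-h[:,0])) if len(h) else None)
E
python3 g.py
```

```text
t 17.32 pos [ 0.4538 -0.0805  0.096 ] yaw 1.751 Fx(push) 4.15 Fy -2.37 Fz 1.33 ang 0.0553 R 0.1544
handle pts 167 theta 0.2848093648331337
```

Emit:
move_arm([
  [0.018,0.005,0,0,0,0.008],
  [0.035,0.01,0,0,0,0.016],
  [0.052,0.016,0,0,0,0.024],
  [0.069,0.022,0,0,0,0.032],
])

```text
time: 17.88
tool_pos: [0.4542, -0.073, 0.0958]
tool_rot: [3.141, 0.0, 1.651]
contact_force: [3.1, -3.9, 1.8]
opening: 0.0005
grip_force: 2.2
```

```bash
python3 g.py
python3 - <<'E'
from h import *
c=robot.read_camera("side");cv2.imwrite("pics/s3.png",cv2.resize(c["image"][150:280,200:380,::-1],None,fx=4,fy=4))
E
```

```text
t 17.88 pos [ 0.4542 -0.073   0.0958] yaw 1.651 Fx(push) 4.12 Fy -2.74 Fz 1.79 ang 0.0067 R 0.1538
handle pts 156 theta 0.387748961358393
```

View pics/s3.png

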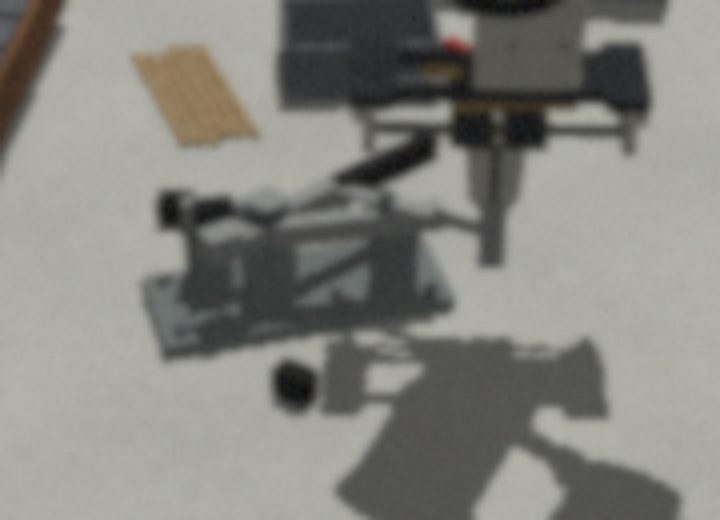

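The handle's black end is now at about (430,148) in this crop, where it was when open. I'll check that against the first images before letting go.

Run:
```python
from h import *
phi=np.radians(21.85);Rm=np.array([[np.cos(phi),np.sin(phi)],[-np.sin(phi),np.cos(phi)]])
def meas(W,im,n):
    ok=np.isfinite(W[...,0])&(im.max(2)<75);w=W[ok]
    L=(w[:,:2]-[.608,-.0725])@Rm.T
    h=L[(w[:,2]>.065)&(w[:,2]<.087)&(L[:,0]<-.04)&(L[:,0]>-.16)&(L[:,1]<0.0)&(L[:,1]>-.1)]
    print(n,len(h),(h.mean(0)*1000).round(1) if len(h) else "","theta",np.median(np.arctan2(-h[:,1],-h[:,0])).round(3) if len(h) else "")
for n in("scene","side"):
    d=np.load(n+".npz");meas(d["W"],d["im"],n+" start")
    c,W=look(n);meas(W,c["image"],n+" now")
```

```text
scene start 4 [-64.6 -41.2] theta 0.57
scene now 25 [-68.3 -38.5] theta 0.515
side start 154 [-90.  -41.8] theta 0.427
side now 146 [-96.8 -39.3] theta 0.383
```

The handle reads open in both views. I'll let the lever back down gently along its arc, clear the tab and rise.

Emit:
move_arm([
  [-0.035,-0.008,0,0,0,-0.016],
  [-0.071,-0.015,0,0,0,-0.032],
  [-0.108,-0.02,0,0,0,-0.048],
  [-0.144,-0.023,0,0,0,-0.064],
  [-0.18,-0.023,0,0,0,-0.08],
  [-0.216,-0.023,0,0,0,-0.095],
  [-0.312,0.007,0,0,0,-0.095],
  [-0.36,0.02,0,0,0,-0.095],
  [-0.36,0.02,-0.3,0,0,-0.095],
  [-0.36,0.02,-0.65,0,0,-0.095],
  [-0.36,0.02,-1,0,0,-0.095],
  [-0.36,0.02,-1,0,0,-0.095],
])

```text
time: 19.58
tool_pos: [0.4601, -0.1092, 0.1978]
tool_rot: [3.138, 0.003, 1.95]
contact_force: [0.5, -0.9, -0.3]
opening: 0.0005
grip_force: 0.0
```

Emit:
move_arm([
  [-0.3,0,-0.1,0,0,0],
  [-0.5,0,-0.2,0,0,0],
  [-0.5,0,-0.2,0,0,0],
])

```text
time: 19.95
tool_pos: [0.4775, -0.1559, 0.2147]
tool_rot: [-3.141, -0.001, 1.949]
contact_force: [-0.1, -0.5, -0.1]
opening: 0.0007
grip_force: 0.0
```

Run:
```python
from h import *
c,W=look("wrist");np.savez("w4",W=W,im=c["image"]);cv2.imwrite("pics/w4.png",c["image"][:,:,::-1])
s=robot.observe();print(s["time"],s["tool_pos"],s["contact_force"])
w=W.reshape(-1,3);w=w[np.isfinite(w[:,0])]
t=w[(w[:,2]>.1)&(w[:,2]<.115)&(np.hypot(w[:,0]-.449,w[:,1]+.08)<.04)];print("tab",len(t),t.mean(0) if len(t) else 0)
phi=np.radians(21.85);Rm=np.array([[np.cos(phi),np.sin(phi)],[-np.sin(phi),np.cos(phi)]])
L=(w[:,:2]-[.608,-.0725])@Rm.T
h=L[(w[:,2]>.072)&(w[:,2]<.086)&(L[:,0]<-.06)&(L[:,0]>-.16)&(L[:,1]<0)&(L[:,1]>-.1)]
if len(h):print("handle",len(h),cv2.minAreaRect((h*1000).astype(np.float32)),np.arctan2(-h[:,1].mean(),-h[:,0].mean()))
```

```text
20.0 [ 0.47693276 -0.15499794  0.21442259] [-0.31150524  0.13243488 -0.35325418]
tab 273 [ 0.44760284 -0.08277764  0.1098223 ]
handle 1558 ((-98.96832275390625, -45.68840789794922), (92.00594329833984, 14.773880004882812), 24.85205841064453) 0.4182168309888643
```

View pics/w4.png

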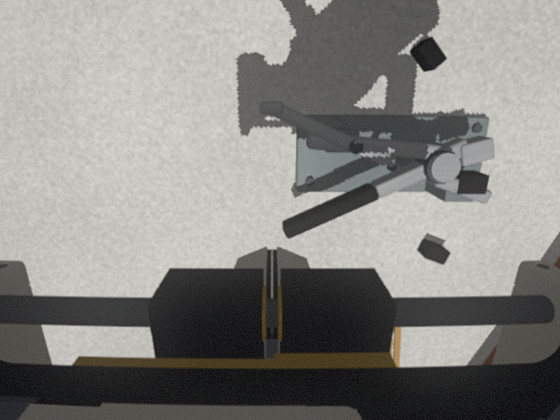

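The wrist view shows the handle open, running from (285,230) to (430,165), with the tab back at rest at (272,108) and both spare connectors unmoved. I'll wait a moment, confirm the opening and look for the brass pin.

Emit:
move_arm([
  [0,0,0,0,0,0],
  [0,0,0,0,0,0],
  [0,0,0,0,0,0],
  [0,0,0,0,0,0],
  [0,0,0,0,0,0],
  [0,0,0,0,0,0],
  [0,0,0,0,0,0],
  [0,0,0,0,0,0],
])

```text
time: 21.0
tool_pos: [0.4776, -0.1552, 0.2157]
tool_rot: [3.142, -0.0, 1.951]
contact_force: [0.1, 0.2, -0.3]
opening: 0.0007
grip_force: 0.0
```

Run:
```python
from h import *
phi=np.radians(21.85);Rm=np.array([[np.cos(phi),np.sin(phi)],[-np.sin(phi),np.cos(phi)]])
c,W=look("wrist")
def an(W,im,n):
    ok=np.isfinite(W[...,0]);w=W[ok];col=im[ok].astype(int)
    L=(w[:,:2]-[.608,-.0725])@Rm.T
    h=L[(w[:,2]>.072)&(w[:,2]<.086)&(L[:,0]<-.06)&(L[:,0]>-.16)&(L[:,1]<0)&(L[:,1]>-.1)]
    print(n,"handle",cv2.minAreaRect((h*1000).astype(np.float32))[2],np.arctan2(-h[:,1].mean(),-h[:,0].mean()))
    b=(col[:,0]-col[:,2]>25)&(abs(L[:,0]-.032)<.025)&(abs(L[:,1])<.03)
    print("brass",b.sum(),(L[b].mean(0)*1000).round(1),w[b,2].mean().round(3),(np.percentile(L[b],[5,95],axis=0)*1000).round(1).tolist()) if b.sum() else print("no brass")
    j=(L[:,0]>.015)&(L[:,0]<.045)&(w[:,2]>.06)&(w[:,2]<.1)&(L[:,1]>-.05)&(L[:,1]<.05)
    print("jaw profile", [(int(y),int(((L[j,1]*1000).astype(int)==y).sum())) for y in range(-20,16)])
for n in("w1","w2"):
    d=np.load(n+".npz");an(d["W"],d["im"],n)
an(W,c["image"],"now");np.savez("w5",W=W,im=c["image"])
print(robot.observe()["time"])
cv2.imwrite("pics/jaw.png",np.hstack([cv2.resize(np.load("w1.npz")["im"][120:230,370:470,::-1],None,fx=4,fy=4),cv2.resize(c["image"][120:230,420:520,::-1],None,fx=4,fy=4)]))
```

```text
w1 handle 28.447357177734375 0.4835282133137169
brass 54 [29.5 -4.8] 0.074 [[26.2, -7.7], [33.4, -2.3]]
jaw profile [(-20, 31), (-19, 32), (-18, 30), (-17, 32), (-16, 30), (-15, 34), (-14, 30), (-13, 31), (-12, 33), (-11, 33), (-10, 36), (-9, 31), (-8, 30), (-7, 9), (-6, 8), (-5, 8), (-4, 10), (-3, 12), (-2, 12), (-1, 9), (0, 0), (1, 3), (2, 11), (3, 12), (4, 18), (5, 19), (6, 27), (7, 31), (8, 34), (9, 35), (10, 33), (11, 33), (12, 33), (13, 39), (14, 31), (15, 34)]
w2 handle 7.1805596351623535 0.11167363253320736
no brass
jaw profile [(-20, 45), (-19, 52), (-18, 49), (-17, 47), (-16, 49), (-15, 47), (-14, 52), (-13, 48), (-12, 53), (-11, 52), (-10, 48), (-9, 45), (-8, 57), (-7, 39), (-6, 46), (-5, 44), (-4, 43), (-3, 47), (-2, 43), (-1, 44), (0, 93), (1, 45), (2, 45), (3, 46), (4, 48), (5, 50), (6, 51), (7, 46), (8, 54), (9, 56), (10, 52), (11, 38), (12, 22), (13, 24), (14, 27), (15, 25)]
now handle 24.990915298461914 0.4180868125801421
no brass
jaw profile [(-20, 37), (-19, 30), (-18, 34), (-17, 30), (-16, 34), (-15, 32), (-14, 29), (-13, 34), (-12, 37), (-11, 32), (-10, 31), (-9, 32), (-8, 125), (-7, 0), (-6, 0), (-5, 0), (-4, 0), (-3, 0), (-2, 0), (-1, 0), (0, 5), (1, 18), (2, 13), (3, 21), (4, 29), (5, 28), (6, 30), (7, 33), (8, 33), (9, 33), (10, 33), (11, 40), (12, 39), (13, 42), (14, 38), (15, 35)]
21.05
```

View pics/jaw.png

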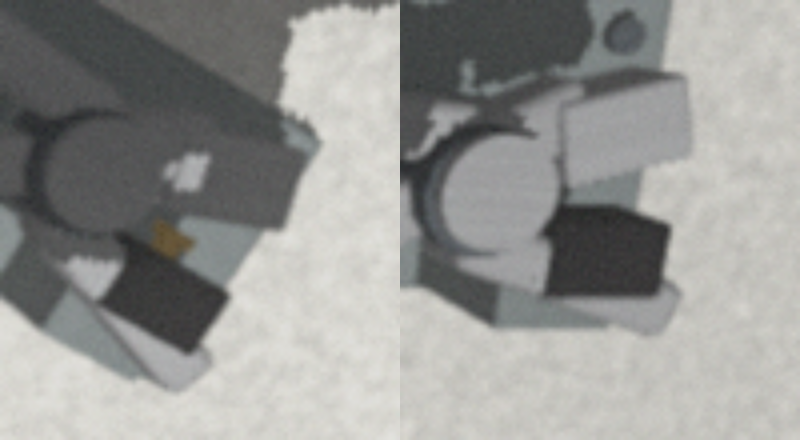

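The left half (before) shows the brass pin proud at (172,238). The right half (now) shows it pressed in, with the jaw clear of it. The handle is steady at about 25° open, so I'll hand in.

```bash
python3 -c "
from cell import robot
print(robot.hand_in())"
```

```text
the job is handed in; nothing more can be done
None
```

I handed the job in at 21 s. The pliers snapped over centre, pressed the pin home, took about 10 N on the stop for over 1.5 s and stayed locked by themselves. Pulling the tab then sprang them open to about 25° (28° at the start), and the lever is back at rest.

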